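Load the vial tray and hold the test probe on the ringed lid

TASK

Stand the two loose vials upright in the empty cells of the divided tray, one vial to a cell. Then take the spring-tipped test probe out of its stand by the handle and, holding it upright, press its tip lightly onto the lid inside the inked ring, so that the spring tip is pushed part of the way in but never to its stop. Finish while still holding the probe there, steady, with the lid carrying only the tip's light push; leave the vial already in the tray and everything else alone.

Things in the scene. Friction and masses are not known exactly. Their poses are not given: they have to be found in the camera images.
- tray: divided grey plastic tray fixed to the bench, 124 x 124 mm, 36 mm high, open at the top, 4 mm floor and walls, one cross divider each way (4 mm thick, full height): four cells 56 mm square, their centres at x = +-30, y = +-30 mm in its frame. Origin: centre of its underside; x and y along its sides, z up. It may stand at any yaw.
- vial_ringed: loose upright closed vial, 29 mm across and 64 mm high (glass body 28 mm wide, white lid from 52 to 64 mm, flat on top), about 40 g; the only one with a black inked ring on its lid. Stands on the bench at the start. Origin: centre of its underside, z up.
- ring_spot (a point): centre of the inked ring, in the middle of the top face of the ringed vial's lid, 64 mm above the vial's underside; the ring line is 2 mm wide and 14 mm across inside.
- vial_plain: loose upright vial of the same shape and size without a ring; stands on the bench at the start. Origin: centre of its underside.
- vial_loaded: third vial of the same shape and size without a ring, which already stands in one cell of the tray (the cell at +x, +y of the tray's frame) and stays there. Origin: centre of its underside.
- stand: stand for the probe, fixed to the bench: base plate 84 x 64 x 7 mm, two upright cheeks and between them a tube (outside 32 mm, bore 20 mm, 34 mm long) that leans 20 degrees from vertical, its upper end toward the stand's own -x. Origin: on the underside of the base, 88 mm below the centre of the tube's mouth; z up.
- probe: spring-tipped hand probe, 0.12 kg, leaning in the stand's tube, collar on its mouth. Origin: on its axis, underside of the collar; z to the handle's top. Collar 32 mm wide, z 0 to 6 mm; square handle 20 x 20 mm (sides along its x, y), z 6 to 56 mm, 3 mm button on top; round barrel 16 mm wide down to z = -50, then the thin tip. Draw it 75 mm along its axis to leave the tube.
- probe_tip (a point): the end of the probe's spring tip (rounded, 7 mm thick), on its axis 70 mm below the collar's underside when out; z as the probe's.
- plunger (a joint): how far the spring tip is pushed in: 0 m = fully out, 0.010 m = at its stop. The spring gives 1 N at the start of the travel and 5 N at the stop (400 N/m).
- dropper: white dropper bottle, 38 mm across, 104 mm high, stands behind the work; bystander. Origin: centre of its underside.
- ref_bar: brass bar, 106 x 45 x 36 mm, lies to the left; bystander. Origin: centre of its underside.
- tweezers: pair of steel tweezers, 90 mm long, 9 mm high, lies near the front edge; bystander. Origin: centre of its underside.
Things that resemble listed ones, but are neither listed nor needed, are in the scene too. What is shaped like the probe but purple is not meant.

How it is judged:
By the outcome, as a careful person would: the job done as asked, in the order asked, and still so for the second after the job is handed in, while the arm keeps its last pose, push and grip.
It also fails if it takes over 69 s, if anything falls off the work surface, if the arm or the gripper's body presses on something with over 40 N, if the wrist force passes 120 N, or if a joint passes its speed limit or range.

ROBOT

A 7-joint arm with a two-finger parallel gripper is mounted at the origin on a cart in front of the work surface, level with it; the furniture and walls round the work are solid. World frame = base frame: x ahead of the robot, y to its left, z up, the work surface at z = 0. Lengths are in m, angles in rad, forces in N, time in s.
With the tool pointing down it reaches from about 0.35 to 0.9 m from the base axis. Payload 7.2 kg.
Tool frame: the origin (TCP) lies where the fingers leave the gripper's body, on its centre line; the fingertips stand 73 mm ahead of it and the grasp point (between the pads) lies 54 mm ahead of it; z points along the fingers, y is the line along which they close (so a half turn about z gives the same grasp; the last joint's range is limited). The gripper opens to 85 mm and grips with 20 to 120 N. Pads are 22 mm wide; open, the fingers measure 114 mm over their backs; the gripper's body (76 mm by 85 mm) begins 54 mm behind the grasp point. The pads swing forward as they close: fully open they stand 13 mm farther back than shut.
Start: joints at [1.087, 0.411, -0.013, 1.596, 0.006, 1.134, -0.082], TCP at [0.252, -0.572, 0.304] pointing down, gripper open.
Joint ranges: [-2.95, 2.95], [-0.29, 1.99], [-1.47, 1.44], [0.14, 2.54], [-1.03, 4.17], [0.13, 1.85], [-2.86, 2.86]. Speed limits (rad/s): [2.39, 2.39, 3.01, 3.01, 3.14, 3.14, 3.14].

INTERFACE

Orientations are given as a unit quaternion [w, x, y, z].
In Python, from plant import robot, eoat, kin, eyes, workorder, get_clock, get_joint_pos, get_dq, get_tau, get_position, get_orientation, get_contact_force, get_wrist_torque, get_finger_gap, get_grip_force gives the robot as it stands. Calls block until the motion is done:
- robot.move_ptp(position, orientation): joint-space move of the TCP to a pose.
- robot.move_straight(position, attitude=None, v=0.15, guard=None): straight line of the TCP; attitude=None keeps the orientation; v is the mean speed in m/s. With guard (N) it stops when the force on the tool has changed by that much, and returns True; else False.
- robot.goto_joints(angles): joint-space move.
- eoat.release() and eoat.close(f_grip=None): open the fingers fully, or close them until they stop; f_grip is the grip in N (None keeps the last).
- robot.hold(seconds).
- kin.ik(position, orientation): joint angles nearest the present ones, or None.
- eyes.get_image(name): name is "scene" or "top"; returns a dict with "color" (400x640x3 uint8, red, green, blue), "depth" (400x640 float32, m along the optical axis (not along the pixel's ray), 0 where there is no reading), "mtx" (3x3 intrinsics, pixels), "dist_coeffs" ([k1, k2, p1, p2, k3] as OpenCV has them; the pictures are not rectified), "R" (3x3) and "t" (3): a world point X has camera coordinates R X + t. Camera axes: x right, y down, z forward; pixel columns grow to the right and rows downward; lengths in m; the calibration is good to about 2 mm. A picture is of the moment at which its call begins.
A pose or a line that the arm cannot do raises robot.PlanningError and nothing moves.
- workorder.close_job(): hands the job in; it is judged then, once.
Readings, each from a call of its own:
- get_clock(): time.
- get_joint_pos(): joint angles.
- get_dq(): joint speeds.
- get_tau(): joint torques, N m.
- get_position(): TCP position.
- get_orientation(): TCP orientation.
- get_contact_force(): force on the tool from outside, world axes, zero at the start.
- get_wrist_torque(): the same for the moment, N m.
- get_finger_gap(): finger opening in m.
- get_grip_force(): force on a finger pad.
Only numpy, scipy, OpenCV 4.12 (cv2) and the standard library are available. Lean on these libraries where they do the work, as an engineer would, in place of code of your own. Each camera call takes 0.05 s, during which the arm holds its last target. There are 200 camera calls.

## Working session

There is one attempt and no reset: what is moved stays moved. The work goes in short steps, each a Python script; the robot and the scene stay as the last script left them, time stands still between calls to the robot, and variables do not carry over. Pictures are saved under pics/ and viewed, at most 10 in all, crops included, and the job is handed in when it is done.

```bash
ls; mkdir -p pics; python3 - <<'E'
from plant import *
import cv2,numpy as np,pickle
d={}
for n in("scene","top"):
    im=eyes.get_image(n);d[n]=im
    cv2.imwrite(f"pics/{n}0.png",cv2.cvtColor(im["color"],cv2.COLOR_RGB2BGR))
    print(n,im["mtx"].tolist(),im["dist_coeffs"],(-im["R"].T@im["t"]),im["R"][2])
pickle.dump(d,open("d0.pkl","wb"));print(get_clock())
E
```

```text
pics
scene [[471.5759511752014, 0.0, 316.9462217791768], [0.0, 471.5759511752014, 191.0361813601162], [0.0, 0.0, 1.0]] [-0.01483293  0.          0.          0.          0.        ] [-0.23036564 -0.65080116  0.68652756] [ 0.64480265  0.56839465 -0.51103529]
top [[375.04309692215725, 0.0, 323.03680020054924], [0.0, 375.04309692215725, 199.06709967138553], [0.0, 0.0, 1.0]] [-0.06814347  0.          0.          0.          0.        ] [0.47278392 0.03925885 1.0338062 ] [ 0.07910364  0.0223969  -0.99661477]
0.1
```

View pics/scene0.png

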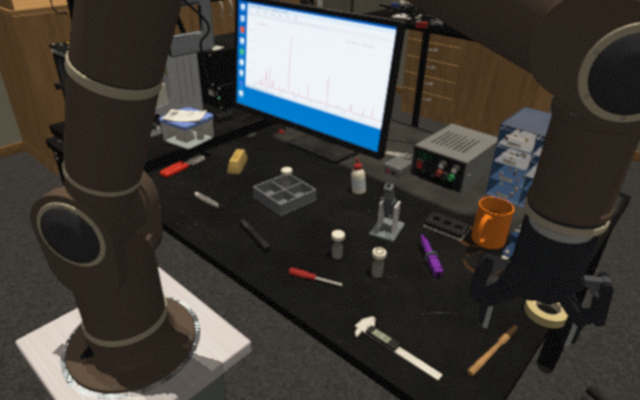

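View pics/top0.png

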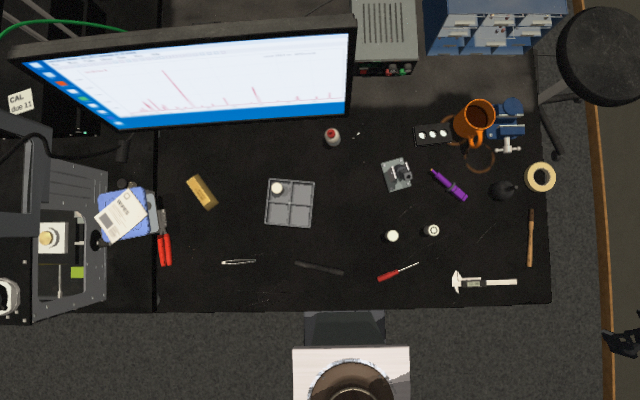

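The top view shows two loose lids at (392,236) and (433,230), and the tray at (290,203) with its loaded vial at (277,188). The stand with the grey probe is at (397,174), and the purple decoy at (449,185). The scene view shows vials at (338,240) and (378,258), and the stand at (388,210). Next I'll check close crops.

```bash
cat > h.py <<'E'
import cv2,numpy as np
def ray(im,uv):
    uv=np.asarray(uv,float).reshape(-1,1,2)
    n=cv2.undistortPoints(uv,im["mtx"],im["dist_coeffs"]).reshape(-1,2)
    return -im["R"].T@im["t"], np.c_[n,np.ones(len(n))]@im["R"]
def plane(im,uv,z):
    o,d=ray(im,uv); return o+d*((z-o[2])/d[:,2])[:,None]
def cloud(im):
    v,u=np.mgrid[0:400,0:640]; o,d=ray(im,np.c_[u.ravel(),v.ravel()])
    P=o+d*im["depth"].ravel()[:,None]; P[im["depth"].ravel()==0]=np.nan
    return P.reshape(400,640,3)
def proj(im,X):
    return cv2.projectPoints(np.asarray(X,float).reshape(-1,3),cv2.Rodrigues(im["R"])[0],im["t"],im["mtx"],im["dist_coeffs"])[0].reshape(-1,2)
E
python3 - <<'E'
import pickle,cv2,numpy as np
from h import *
d=pickle.load(open("d0.pkl","rb"));t=d["top"];s=d["scene"]
def crop(im,u0,v0,w,h,k): return cv2.resize(cv2.cvtColor(im["color"][v0:v0+h,u0:u0+w],cv2.COLOR_RGB2BGR),None,fx=k,fy=k,interpolation=cv2.INTER_CUBIC)
a=crop(t,375,145,100,100,4);b=crop(s,320,170,100,110,4)[:400];c=crop(t,255,165,100,50,4);e=crop(s,240,160,100,50,4)
cv2.imwrite("pics/crop.png",np.vstack([np.hstack([a,b]),np.hstack([c,e])]))
C=cloud(t);S=cloud(s)
# lids
hsv=cv2.cvtColor(t["color"],cv2.COLOR_RGB2HSV)
m=((hsv[...,2]>150)&(hsv[...,1]<70)).astype(np.uint8);
n,l,st,ce=cv2.connectedComponentsWithStats(m)
for i in range(1,n):
    x,y=ce[i]
    if 260<x<480 and 145<y<260 and st[i,4]>20: print("lid",ce[i],st[i],plane(t,ce[i],.064)[0],np.nanmedian(C[l==i],0))
# tray
for nm,Q in(("top",C),("scene",S)):
    z=Q[...,2]; 
    for lab,(x0,x1,y0,y1) in {"tray":(.35,.62,.02,.26),"stand":(.42,.65,-.27,-.08)}.items():
        k=(z>.02)&(z<.2)&(Q[...,0]>x0)&(Q[...,0]<x1)&(Q[...,1]>y0)&(Q[...,1]<y1)
        P=Q[k]; print(nm,lab,k.sum(),P.min(0),P.max(0),np.argwhere(k).min(0),np.argwhere(k).max(0))
        if lab=="tray":
            P=P[(P[:,2]<.045)&(P[:,2]>.028)]; print(cv2.minAreaRect(P[:,:2].astype(np.float32)))
        else:
            for a,b in((.02,.05),(.05,.08),(.08,.1),(.1,.12),(.12,.14),(.14,.16)):
                q=P[(P[:,2]>a)&(P[:,2]<b)]
                if len(q): print(a,len(q),q.mean(0),q.min(0),q.max(0))
E
```

```text
lid [393.40625 171.15625] [391 165   6  14  32] [ 0.6177369  -0.12408501  0.064     ] [ 0.61583852 -0.12227901  0.08175754]
lid [276.23809524 187.41904762] [271 182  12  12 105] [0.58356145 0.18251937 0.064     ] [0.58399693 0.18257078 0.06737511]
lid [433.30337079 229.84269663] [428 225  11  11  89] [ 0.46261036 -0.22098515  0.064     ] [ 0.46235295 -0.2206768   0.06433576]
lid [392.25510204 235.23469388] [387 230  11  12  98] [ 0.451716   -0.11457126  0.064     ] [ 0.45216401 -0.11432027  0.06409814]
top tray 626 [0.35679902 0.0241863  0.02020487] [0.61018042 0.21849469 0.07202343] [179 265] [272 339]
((0.544181764125824, 0.15207338333129883), (0.12474917620420456, 0.124077208340168), 83.4172592163086)
top stand 642 [ 0.43943565 -0.269747    0.02026762] [ 0.63769309 -0.09960871  0.14685914] [162 386] [240 445]
0.02 134 [ 0.58476317 -0.21815553  0.02836011] [ 0.44396141 -0.269747    0.02026762] [ 0.62660848 -0.10371543  0.04979879]
0.05 278 [ 0.49554667 -0.15866468  0.06474145] [ 0.43943565 -0.23603699  0.05008995] [ 0.63671093 -0.09960871  0.07993524]
0.08 104 [ 0.61672339 -0.13322
[... 814 characters left out ...]
1  0.03013526] [ 0.43616536 -0.26996299  0.02001337] [ 0.63820587 -0.10536783  0.04997583]
0.05 441 [ 0.51934504 -0.16035831  0.0624919 ] [ 0.43500305 -0.23451067  0.05022751] [ 0.63666884 -0.10181115  0.07995851]
0.08 96 [ 0.60310076 -0.1472844   0.08855623] [ 0.59250403 -0.16169002  0.08002591] [ 0.63308238 -0.12883869  0.09997692]
0.1 61 [ 0.59541909 -0.14830972  0.10984265] [ 0.58712837 -0.1566621   0.10002528] [ 0.61327259 -0.13705801  0.11932122]
0.12 83 [ 0.58918702 -0.14872298  0.1312846 ] [ 0.58029056 -0.15784365  0.12029742] [ 0.60682567 -0.13565853  0.13941766]
0.14 16 [ 0.5935417  -0.14567999  0.14120373] [ 0.58719534 -0.15221029  0.14003183] [ 0.59980227 -0.13626555  0.14384963]
```

View pics/crop.png

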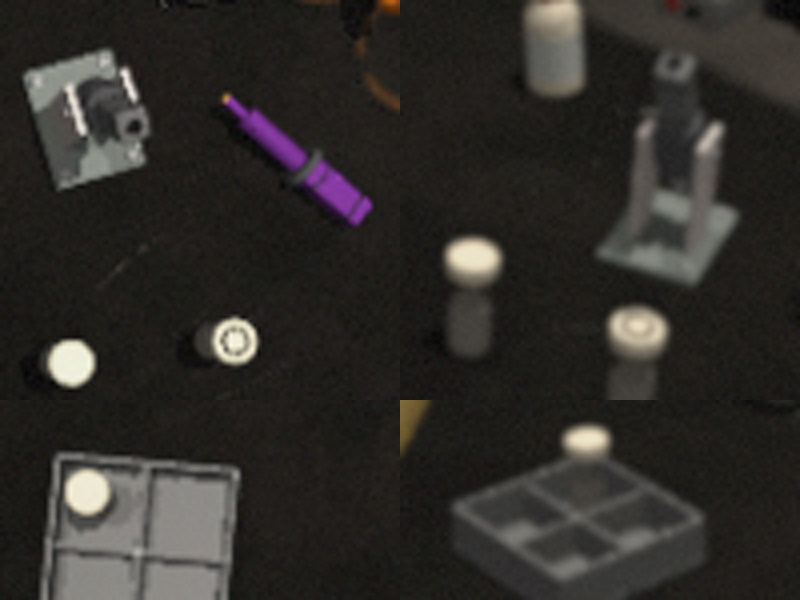

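The crop confirms the choice:
- **Ringed vial:** top (433,230), with the black ring on its lid. World position is about (0.463,-0.221).
- **Plain vial:** top (392,235), at (0.452,-0.115).
- **Loaded vial:** (277,188) in the tray, to be left alone.
- **Probe:** the grey handle in the stand at (408,176). The purple one at (449,185) is the decoy.

I'll start with the plain vial.

```bash
cat >> h.py <<'E'
from scipy.spatial.transform import Rotation as Ro
def quat(close,d=(0,0,-1)):
    d=np.array(d,float);d/=np.linalg.norm(d);y=np.array(close,float);y-=d*(y@d);y/=np.linalg.norm(y)
    q=Ro.from_matrix(np.c_[np.cross(y,d),y,d]).as_quat();return [q[3],q[0],q[1],q[2]]
def best(p,close,d=(0,0,-1)):
    from plant import kin,get_joint_pos
    c=[]
    for s in(1,-1):
        q=quat(s*np.array(close,float),d);j=kin.ik(list(p),q)
        if j is not None: c.append((np.abs(np.array(j)-get_joint_pos()).max(),q))
    return min(c)[1]
yaw=np.deg2rad(-6.5);TX=np.array([np.cos(yaw),np.sin(yaw),0]);TY=np.array([-np.sin(yaw),np.cos(yaw),0])
TC=np.array([.5435,.152,0])
def cell(a,b): return TC+.03*a*TX+.03*b*TY
E
python3 - <<'E'
from plant import *
from h import *
import pickle
up=np.array([0,0,1.])
v=np.array([.4519,-.1145,0]);c=cell(-1,1);q=best(v+.25*up,TY)
robot.move_ptp(list(v+.22*up),q);print(get_clock())
robot.move_straight(list(v+.110*up),v=.15)
eoat.close(30);print("gap",get_finger_gap(),get_grip_force(),get_clock())
robot.move_straight(list(v+.22*up),v=.25);print("gap",get_finger_gap(),get_clock())
q=best(c+.22*up,TY)
robot.move_ptp(list(c+.22*up),q)
robot.move_straight(list(c+.115*up),v=.15)
print(robot.hold(.2),get_contact_force(),get_finger_gap(),get_clock())
eoat.release()
robot.move_straight(list(c+.22*up),v=.25);print(get_clock())
d=pickle.load(open("d0.pkl","rb"));t=d["top"]
hsv=t["color"].astype(int);
for p in((408.2,175.7),):print("button",plane(t,p,.1434))
cr=np.array([(25,72),(110,48),(145,160),(62,188)])/4+[375,145]-.4
W=plane(t,cr,.007);print(W,W.mean(0))
g=cv2.resize(cv2.cvtColor(t["color"][150:200,375:425],cv2.COLOR_RGB2BGR),(500,500),interpolation=cv2.INTER_CUBIC)
s=d["scene"];g2=cv2.resize(cv2.cvtColor(s["color"][178:243,365:403+12],cv2.COLOR_RGB2BGR),None,fx=6,fy=500/65,interpolation=cv2.INTER_CUBIC)
cv2.imwrite("pics/stand.png",cv2.convertScaleAbs(np.hstack([g,g2]),alpha=1.6))
E
```

```text
1.9333
gap 0.027350638970478753 29.25557792186737 3.3833
gap 0.02760262366593616 3.975
False [-0.06119163  0.18368861  0.07997569] 0.02765832568092458 6.2
7.3667
button [[ 0.59397171 -0.14563559  0.1434    ]]
[[ 0.65105993 -0.0999878   0.007     ]
 [ 0.66628104 -0.15947944  0.007     ]
 [ 0.58767825 -0.18016426  0.007     ]
 [ 0.56988207 -0.12228938  0.007     ]] [ 0.61872532 -0.14048022  0.007     ]
```

View pics/stand.png

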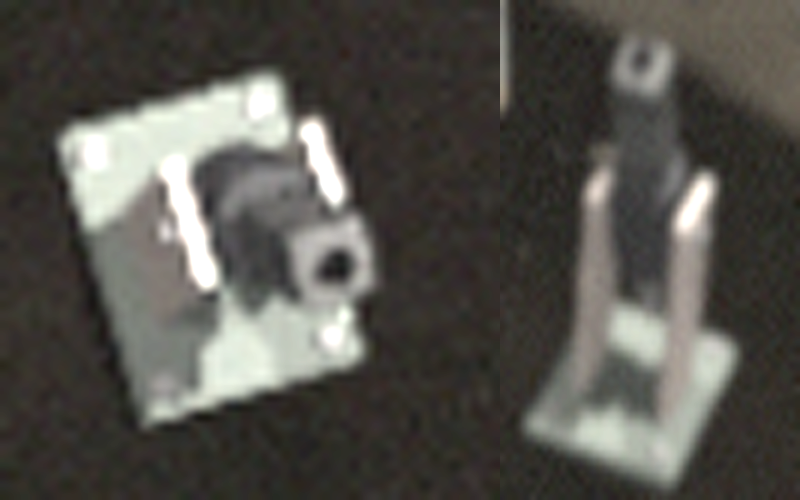

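The stand's yaw is about 15°. The handle is square with the stand, and its button is at crop (337,263), which is top pixel (408.2,175.8). Next is the ringed vial. I'll close on it from both directions so it is centred on the tool axis.

```bash
python3 - <<'E'
from plant import *
from h import *
import pickle
up=np.array([0,0,1.])
v=np.array([.4624,-.2208,0]);c=cell(1,-1)
q=best(v+.22*up,TY); robot.move_ptp(list(v+.20*up),q)
robot.move_straight(list(v+.112*up),v=.15); eoat.close(20);print("gap",get_finger_gap());eoat.release()
robot.move_straight(list(v+.17*up),v=.2)
q=best(v+.17*up,TX); robot.move_ptp(list(v+.17*up),q)
robot.move_straight(list(v+.112*up),v=.15); eoat.close(30);print("gap",get_finger_gap(),get_clock())
robot.move_straight(list(v+.22*up),v=.25)
q=best(c+.22*up,TX); robot.move_ptp(list(c+.22*up),q)
robot.move_straight(list(c+.117*up),v=.15);robot.hold(.3)
print(get_finger_gap(),get_position()-c,get_clock())
eoat.release()
robot.move_straight(list(c+.25*up),v=.25)
a=np.array([.5,-.05,.30]);robot.move_ptp(list(a),best(a,TX));print(get_clock())
D={n:eyes.get_image(n) for n in("scene","top")};pickle.dump(D,open("d1.pkl","wb"))
t,s=D["top"],D["scene"]
def crop(im,u0,v0,w,h,k): return cv2.resize(cv2.cvtColor(im["color"][v0:v0+h,u0:u0+w],cv2.COLOR_RGB2BGR),None,fx=k,fy=k,interpolation=cv2.INTER_CUBIC)
cv2.imwrite("pics/placed.png",np.hstack([crop(t,255,165,70,70,5.7),crop(s,245,150,80,80,399/80)]))
hsv=cv2.cvtColor(t["color"],cv2.COLOR_RGB2HSV)
n,l,st,ce=cv2.connectedComponentsWithStats(((hsv[...,2]>150)&(hsv[...,1]<70)).astype(np.uint8))
for i in range(1,n):
    if 260<ce[i][0]<320 and 170<ce[i][1]<240 and st[i,4]>20: print("lid",ce[i],st[i,4],plane(t,ce[i],.068)[0])
print("cells",c,cell(-1,1))
# triangulate button
d0=pickle.load(open("d0.pkl","rb"))
A=np.zeros((3,3));b=np.zeros(3)
for im,p in((d0["top"],(408.2,175.8)),(d0["scene"],(387.9,185.1))):
    o,d=ray(im,p);d=d[0]/np.linalg.norm(d[0]);M=np.eye(3)-np.outer(d,d);A+=M;b+=M@o
print("button",np.linalg.solve(A,b))
print(plane(d0["scene"],(387.9,185.1),.1434))
E
```

```text
gap 0.02835524286045214
gap 0.027962528127144483 13.525
0.027858891182954034 [ 0.00012755 -0.00016177  0.11711419] 16.575
18.6417
lid [276.27884615 187.38461538] 104 [0.5831916  0.18182062 0.068     ]
lid [300.52293578 191.6146789 ] 109 [0.57038876 0.11884272 0.068     ]
lid [275.66055046 212.68807339] 109 [0.51740069 0.18443075 0.068     ]
cells [0.56991106 0.11879675 0.        ] [0.51708894 0.18520325 0.        ]
button [ 0.59353647 -0.14550451  0.14053534]
[[ 0.58834052 -0.14768631  0.1434    ]]
```

View pics/placed.png

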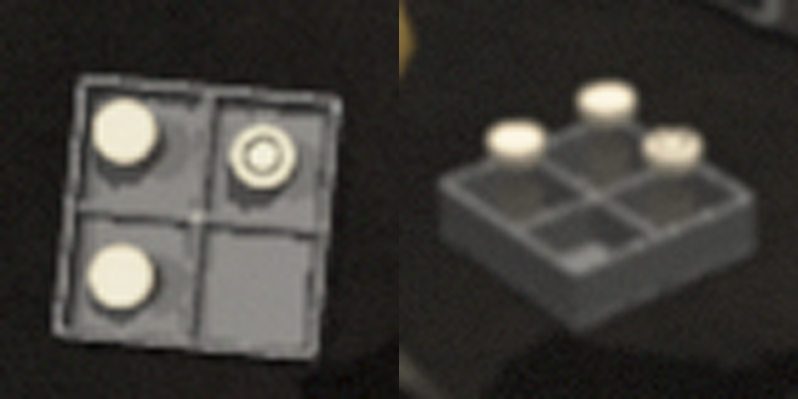

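All three vials stand upright in separate cells: ringed at crop (262,156), plain at (122,277), and the loaded one untouched at (125,132). The ringed lid reads (0.5704,0.1188), within 0.5 mm of where I released it. Next is the probe.

```bash
python3 - <<'E'
from plant import *
from h import *
import pickle
up=np.array([0,0,1.]);y=np.deg2rad(15.3);L=np.deg2rad(20)
ax=np.array([-np.cos(y)*np.sin(L),-np.sin(y)*np.sin(L),np.cos(L)])
M=np.array([.594,-.1456,.1430])-.059*ax; print("mouth",M)
cy=np.array([-np.sin(y),np.cos(y),0])
P=lambda k:list(M+(.054+k)*ax)
q=best(P(.033),cy,-ax)
robot.move_ptp(P(.14),q);
robot.move_straight(P(.033),v=.12);print("at",get_contact_force(),get_clock())
eoat.close(80);robot.hold(.2);print("gap",get_finger_gap(),get_grip_force(),get_contact_force())
f=robot.move_straight(P(.033+.01),v=.04,guard=15);print(f,get_contact_force(),get_finger_gap())
if not f:
    f=robot.move_straight(P(.033+.085),v=.1,guard=20);print(f,get_contact_force(),get_finger_gap(),get_clock())
    if not f:
        p=np.array(P(.033+.085));p[2]=max(p[2],.30);robot.move_straight(list(p),v=.2)
        h=np.array([.5702,.1188,.30]);qq=best(h,cy);robot.move_ptp(list(h),qq)
        robot.move_straight([.5702,.1188,.247],v=.15);robot.hold(.5)
        print(get_contact_force(),get_finger_gap(),get_position(),get_clock())
        D={n:eyes.get_image(n) for n in("scene","top")};pickle.dump(D,open("d2.pkl","wb"))
        t,s=D["top"],D["scene"]
        for n,im in D.items():print(n,proj(im,[[.5702,.1188,.068],[.5702,.1188,.09]]))
        def crop(im,u0,v0,w,h,k): return cv2.resize(cv2.cvtColor(im["color"][v0:v0+h,u0:u0+w],cv2.COLOR_RGB2BGR),None,fx=k,fy=k,interpolation=cv2.INTER_CUBIC)
        cv2.imwrite("pics/hover.png",cv2.convertScaleAbs(np.hstack([crop(s,255,100,90,110,4.5),crop(t,255,140,80,110,4.5)]),alpha=1.5))
E
```

```text
mouth [ 0.61346399 -0.14027526  0.08755814]
at [-0.24932982 -0.72203835  0.49965187] 20.55
gap 0.019123389337320346 77.91769623756409 [-3.91369295 -0.79828008  5.16434812]
False [-0.67100585  0.07135006 -1.54120527] 0.01900465674022244
False [-0.33896411 -0.3397049  -1.25662234] 0.0190680078784925 22.6667
[-0.17039037 -0.11653052 -0.6627578 ] 0.019226506931766533 [0.57027541 0.11886581 0.24725342] 25.1167
scene [[299.40904053 177.56961695]
 [299.39418094 170.36530951]]
top [[300.54083609 191.68666793]
 [299.81000522 190.83504238]]
```

View pics/hover.png

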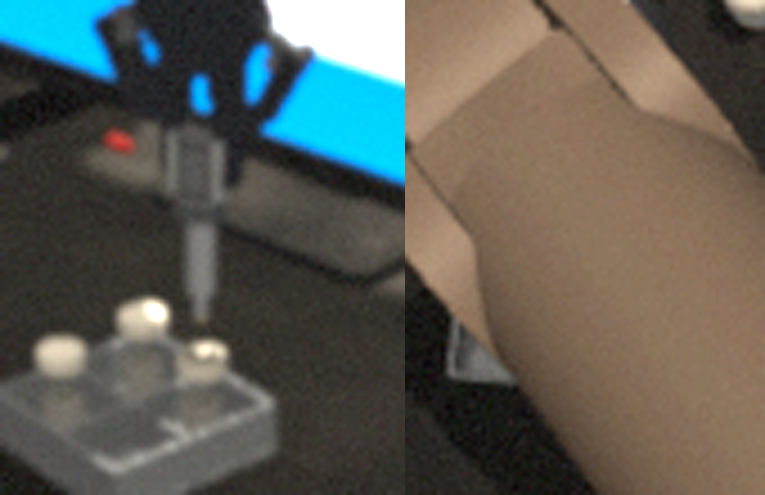

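The scene view shows the probe held upright over the ringed lid, with its tip at crop (203,320) and the lid at (205,355). The arm hides the top view. I'll spin the probe about the tool axis and watch the barrel's sideways shift in the scene view, which gives its offset and tilt in the hand.

```bash
cat > m.py <<'E'
from h import *
def barrel(s,xy,zs):
    g=cv2.GaussianBlur(cv2.cvtColor(s["color"],cv2.COLOR_RGB2GRAY).astype(np.float32),(3,3),0)
    k=1/np.linalg.norm(proj(s,[[*(xy),.1]])[0]-proj(s,[[*(xy+.001*np.array(LAT(s))),.1]])[0])  # mm per px
    out=[]
    for z in zs:
        u,v=proj(s,[[*xy,z]])[0]; x=np.arange(-9,9.01,.1)
        p=cv2.remap(g,(u+x).astype(np.float32)[None],np.full((1,len(x)),v,np.float32),cv2.INTER_LINEAR)[0]
        d=cv2.GaussianBlur(np.gradient(p)[None],(0,0),6)[0]
        out.append((x[d.argmax()]+x[d.argmin()])/2*k)
    return np.array(out)
def LAT(s):
    r=s["R"][0][:2];return r/np.linalg.norm(r)
E
python3 - <<'E'
from plant import *
from m import *
import pickle
xy=np.array([.5702,.1188]);p=[*xy,.247]
q0=get_orientation();R0=Ro.from_quat([q0[1],q0[2],q0[3],q0[0]]);print("R0",R0.as_matrix().round(3).tolist(),get_joint_pos()[6])
zs=np.arange(.112,.138,.002)
D=[];rows=[];rhs=[]
for a in(0,90,180,-90):
    R=R0*Ro.from_euler("z",a,degrees=True);q=R.as_quat();q=[q[3],*q[:3]]
    j=kin.ik(p,q)
    if j is None: print(a,"no");continue
    robot.move_ptp(p,q);robot.hold(.3);s=eyes.get_image("scene");D.append((a,R.as_matrix(),s))
    o=barrel(s,xy,zs);f=np.polyfit(zs-.092,o,1)
    med=np.median(o);print(a,j[6].round(2),"mm",o.round(1),"tilt mm/mm",f[0]/1000,"at tip",f[1],get_clock())
pickle.dump(D,open("rot.pkl","wb"))
E
```

```text
R0 [[-0.965, -0.264, 0.0], [-0.264, 0.965, -0.0], [-0.0, -0.0, -1.0]] 1.1729809756526128
0 1.17 mm [-0.3 -0.3 -0.4 -0.4 -0.4 -0.4 -0.3 -0.3 -0.4 -0.4 -0.4 -0.4 -0.4 -0.4] tilt mm/mm -0.003504206524545658 at tip -0.2450024395079023 25.8167
90 -0.22 mm [-0.3 -0.3 -0.4 -0.4 -0.4 -0.5 -0.7 -0.5 -0.5 -0.5 -0.7 -0.7 -0.7 -0.7] tilt mm/mm -0.015768929360455465 at tip 0.00788446468014302 27.425
180 -1.65 mm [1.3 1.5 1.3 1.5 1.5 1.3 1.3 1.3 1.5 1.5 1.6 1.7 1.7 1.6] tilt mm/mm 0.01241073144109921 at tip 1.061482559726871 29.0583
-90 -2.77 mm [2.3 2.1 2.  1.9 1.9 1.7 1.6 1.6 1.6 1.6 1.7 1.7 1.9 1.9] tilt mm/mm -0.014454851913750828 at tip 2.2897069465801243 30.45
```

```bash
python3 - <<'E'
from plant import *
from m import *
import pickle
D=pickle.load(open("rot.pkl","rb"));xy=np.array([.5702,.1188]);zs=np.arange(.112,.138,.002)
A=[];b=[];tl=[]
for a,R,s in D:
    o=barrel(s,xy,zs);f=np.polyfit(zs-.092,o,1);l=LAT(s);A.append([1,*(l@R[:2,:2])]);b.append(f[1]);tl.append(f[0])
A=np.array(A);e,res,*_=np.linalg.lstsq(A,np.array(b),rcond=None);T=np.linalg.lstsq(A,np.array(tl),rcond=None)[0]
print("bias,e mm",e,"resid",A@e-b,"tilt",T)
R=D[1][1];q=Ro.from_matrix(R).as_quat();q=[q[3],*q[:3]]
c=xy-R[:2,:2]@e[1:]/1000;print("tcp xy",c)
robot.move_ptp([*c,.247],q);robot.move_straight([*c,.234],v=.05);robot.hold(.4)
def F(): 
    v=[]
    for _ in range(5): robot.hold(.02);v.append(get_contact_force())
    return np.mean(v,0)
f0=F();print("f0",f0)
z=.234
while z>.216:
    z-=.001;robot.move_straight([*c,z],v=.02);robot.hold(.12);f=F()-f0;print(round(z,4),get_position()[2].round(5),f.round(2))
    if f[2]>2.5 or np.abs(f[:2]).max()>2.5: break
print(get_clock(),get_finger_gap())
s=eyes.get_image("scene");pickle.dump(s,open("d3.pkl","wb"))
cv2.imwrite("pics/press.png",cv2.convertScaleAbs(cv2.resize(cv2.cvtColor(s["color"][120:220,250:350],cv2.COLOR_RGB2BGR),None,fx=5.5,fy=5.5,interpolation=cv2.INTER_CUBIC),alpha=1.5))
E
```

```text
bias,e mm [0.77851788 1.3127454  0.07144063] resid [ 0.37027782 -0.37027782  0.37027782 -0.37027782] tilt [-5.32931409  4.15990104  6.81529432]
tcp xy [0.57047754 0.11751494]
f0 [-0.15282479  0.02516874 -1.55085739]
0.233 0.23301 [0.06 0.09 0.21]
0.232 0.23201 [0.47 0.11 0.63]
0.231 0.23102 [ 0.14 -0.19  0.37]
0.23 0.23 [-0.14  0.01  0.09]
0.229 0.229 [ 0.26 -0.09  0.5 ]
0.228 0.228 [ 0.52 -0.16  0.57]
0.227 0.22703 [0.52 0.07 0.65]
0.226 0.226 [ 0.25 -0.17  0.7 ]
0.225 0.22501 [ 0.17 -0.44  0.02]
0.224 0.22401 [0.45 0.12 0.05]
0.223 0.22313 [-0.08  0.01  1.01]
0.222 0.22205 [ 0.46 -0.09  1.89]
0.221 0.22103 [-0.06  0.17  2.32]
0.22 0.22007 [0.28 0.   2.45]
0.219 0.21905 [0.2  0.17 3.36]
40.45 0.019076144474813057
```

View pics/press.png

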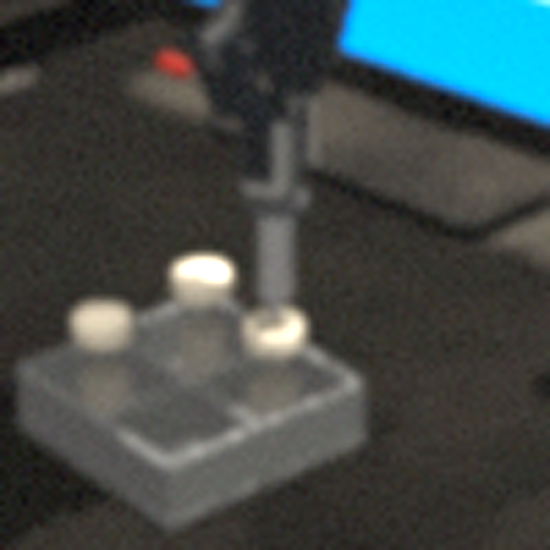

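The tip sits mid-lid at crop (275,320), the probe is upright, and all three vials still stand. Contact began at TCP z≈0.2235, so the plunger is about 4.5 mm in at roughly 3 N. I'll check it's steady and hand in.

```bash
python3 - <<'E'
from plant import *
import numpy as np
v=[]
for _ in range(20): robot.hold(.03);v.append(get_contact_force())
print(np.mean(v,0),np.std(v,0),np.abs(get_dq()).max(),get_finger_gap(),get_position(),get_clock())
f=np.mean(v,0)[2]+1.17
if 1.8<f<4: print(workorder.close_job())
E
```

```text
[0.34877375 0.14194631 1.66991462] [0.45570184 0.47844413 0.5426002 ] 0.00127018287957002 0.01916530762449108 [0.57047995 0.11750342 0.21898817] 41.1667
the job is handed in; nothing more can be done
None
```

The job is handed in at about 41 s: both loose vials stand in their own tray cells, and the probe is held upright on the ringed lid, by my estimate about 4.5 mm into its 10 mm travel at roughly 3 N and within about 1 mm of the ring's centre.

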